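Make up two bicycle repair kits from the bench and the parts carousel

ROBOT

A 6-joint arm with a two-finger parallel gripper is mounted at the origin on a cart in front of the work surface, level with it; the furniture and walls round the work are solid. World frame = base frame: x ahead of the robot, y to its left, z up, the work surface at z = 0. Lengths are in m, angles in rad, forces in N, time in s.
With the tool pointing down it reaches from about 0.25 to 0.775 m from the base axis. Payload 8.9 kg.
Tool frame: the origin (TCP) lies on the centre line of the jaws, within the pads' length; the fingertips stand 11 mm ahead of it and the grasp point (between the pads) lies 8 mm behind it; z points along the fingers, y is the line along which they close (so a half turn about z gives the same grasp; the last joint's range is limited). The gripper opens to 85 mm and grips with 20 to 120 N. Pads are 22 mm wide; open, the fingers measure 114 mm over their backs; the gripper's body (76 mm by 85 mm) begins 54 mm behind the grasp point. The pads swing forward as they close: fully open they stand 13 mm farther back than shut.
Start: joints at [1.15, 0.291, -0.153, 1.127, 0, 1.431], TCP at [0.146, 0.504, 0.242] pointing down, gripper open.
Joint ranges: [-2.52, 2.52], [-0.91, 1.74], [-1.3, 1.37], [-1.96, 2.02], [-1.52, 1.47], [-3.14, 3.14]. Speed limits (rad/s): [2.22, 2.22, 2.79, 3.14, 3.14, 3.14].

INTERFACE

Orientations are given as [roll, pitch, yaw] about the fixed x, y, z axes, in that order (R = Rz(yaw) Ry(pitch) Rx(roll)).
In Python, from bench import readout, vision, job gives the robot as it stands.
- The arm moves only by the tool jog_arm, never from a script. Its argument "series" is a list of rows, each an object of numbers: "claw": the closure, from -1 (fully open) to 1 (shut); "x", "y", "z": the shift along the tool's x, y, z in mm; "roll": the turn about the tool's z in degrees. In form: [{"claw": .., "x": .., "y": .., "z": .., "roll": ..}, ...]. A call has 1 to 10 rows; each row is the pose to reach, as a shift and turn from the pose commanded when the call began, along the tool's axes at that moment; what a row does not reach only later rows make up. A row lasts 1/8 s, in which the tool goes at most 62.5 mm and 10.7 degrees, less where a joint would pass 70% of its speed; a pose out of reach is approached as far as the arm can. A call with a gripper value outside its range is refused whole. The fingers move at their own pace and stop on an object; "newtons" is the grip in N (left out, the last holds). Time passes only in rows, so rows that repeat a pose let the fingers close. It gives the time, the measured TCP pose, the force, the opening and the grip force at its end, in the units of the state.
- readout.get_state(): the state, without advancing time (a new reading comes with each control period).
- vision.read_camera(name): name is "scene" or "top"; returns (picture, depth): 420x560x3 uint8, blue, green, red; 420x560 float32, m along the optical axis (not along the pixel's ray), 0 where there is no reading.
- vision.camera_info(name): a dict with "mtx" (3x3 intrinsics, pixels), "R" (3x3) and "t" (3): a world point X has camera coordinates R X + t. Camera axes: x right, y down, z forward; pixel columns grow to the right and rows downward; lengths in m; the calibration is good to about 2 mm. A picture is of the moment at which its call begins. camera_info takes no time and is no camera call.
- job.job_done(): hands the job in; it is judged then, once.
The state is a dict: "time_s": time; "joint_pos": joint angles; "dq": joint speeds; "joint_torque": joint torques, N m; "ee_pos": TCP position; "ee_rot": TCP orientation; "ft_force": force on the tool from outside, world axes, zero at the start; "torque": the same for the moment, N m; "finger_gap": opening from 0.0 (shut) to 1.0 (fully open); "grip_force": force on a finger pad.
Only numpy, scipy, OpenCV 4.12 (cv2) and the standard library are available. Lean on these libraries where they do the work, as an engineer would, in place of code of your own. Each camera call takes 0.05 s, during which the arm holds its last target. There are 200 camera calls.

TASK

Make up the kits for the next two bicycle repairs, one part lying flat in each compartment of its tray: the bottom-bracket cartridge and its green end cup go in the red tray, the roll of tape and the grease tube in the blue tray (either compartment will do). The end cup and the tape lie in the parts carousel, where the clear hood leaves only the front open: the black knob on top turns the bays round to it. Leave the crank puller in the carousel and do not knock over the gold-lidded glass jar.

Things in the scene. Friction and masses are not known exactly. Their poses are not given: they have to be found in the camera images.
- red_tray: Red plastic job tray, fixed, open on top, 131 (x) x 181 (y) x 44 mm high, walls 3 mm, floor 20 mm above its underside. A wall across its middle (at y = 0, rim high) makes two equal compartments, each 125 mm along the tray's x and 86 mm wide in y, centred at tray (0, +44.5) and (0, -44.5) mm. Origin: centre of the underside; z up; x along the shorter side, here roughly toward the robot's left.
- blue_tray: Blue plastic job tray, fixed to the bench, the same as the red one in every size and axis.
- carousel: Fixed grey foot of the parts carousel, 266 mm across; origin under its centre, on the turning axis. On it turns a plate, radius 117 mm, with 3 equal bays: floor at z 37 mm, dividers to z 55, rim lip to z 45; parts lie about 73 mm from the axis. A fixed clear hood (radius 132 mm, top at z 74, metal edging to 77) covers the back 200 degrees; the open front, 160 degrees, is centred on its -x.
- knob_grip (a point): Grip point of the black knob that turns the bay plate, on the axis, 103 mm above the bench. The knob is an upright bar 46 mm long, 14 mm thick, z 91 to 115 mm, on a flange of 19 mm radius at z 87 to 92 mm. Axes are those of the fixed foot and do not turn: the bar lies along the foot's x when the joint bay_plate reads 0 and turns with it.
- bay_plate (a joint): Angle of the bay plate and knob bar, rad, growing anticlockwise seen from above. At 0 one bay faces the opening (the foot's -x), the other two are 120 degrees to either side under the hood. Turns at least a full turn each way from the start, light friction (0.06 N m), no clicks; stays where it is left; parts in the bays ride along.
- end_cup_mid (a point): Green anodised end cup of the bottom bracket: a round splined metal ring lying flat, bore upward, 42 mm across, 20 mm high, bore 28 mm; point at its middle, half-way up. Loose (60 g), in one of the carousel's bays.
- tape_mid (a point): Roll of tan masking tape lying flat, 62 mm across, 19 mm high; point at its middle, half-way up. Loose (60 g), in one of the carousel's bays.
- puller_mid (a point): Black crank puller (a knobbly barrel tool) 70 mm long along its y, 22 mm thick, lying in one of the carousel's bays; it stays in the carousel. Point at its middle.
- cartridge_mid (a point): Bottom-bracket cartridge lying on a green rubber mat (top at z 9 mm): pale barrel with black threaded cups and a bare axle end, 112 mm long along its own y, 35 mm thick (x and z); point at its middle, half-way up. Loose (310 g); grip across its x near the middle.
- grease_mid (a point): Squeezed tube of grease lying on the same mat, white with a red cap and red band, 109 mm long along its own y (cap at its -y end), 36 mm wide (x), 25 mm high; point at its middle, half-way up. Loose (110 g); grip across its x near the middle.
- jar_mid (a point): Glass jar of small parts with a gold lid, 68 mm across, 150 mm tall, standing left of the trays; point half-way up, z along the jar. A bystander.

How it is judged:
By the outcome, as a careful person would: the job done as asked, in the order asked, and still so for the second after the job is handed in, with the robot touching nothing.
It also fails if it takes over 128 s, if anything falls off the work surface, if the arm or the gripper's body presses on something with over 40 N, if the wrist force passes 120 N, or if a joint passes its speed limit or range.

## Working session

There is one attempt and no reset: what is moved stays moved. The work goes in short steps, Python scripts to look and compute and a tool call to move; the robot and the scene stay as the last step left them, time stands still between calls to the robot, and variables do not carry over. Pictures are saved under pics/ and viewed, at most 14 in all, crops included, and the job is handed in when it is done.

Besides the shell and the picture viewer there is one more tool, called after "Call:" as name(argument=value, ...), one argument or row to a line, values as JSON. jog_arm: Moves the arm, as the interface text tells. Its arguments: {"type":"object","properties":{"series":{"type":"array","items":{"type":"object","properties":{"claw":{"type":"number"},"x":{"type":"number"},"y":{"type":"number"},"z":{"type":"number"},"roll":{"type":"number"}}}},"newtons":{"type":"number"}},"required":["series"]}

```bash
mkdir -p pics; ls; cat > h.py <<'E'
import numpy as np, cv2
from bench import readout, vision, job
def grab(n, tag):
    im,d=vision.read_camera(n); cv2.imwrite(f'pics/{tag}.png',im); np.savez(f'/tmp/{tag}.npz',d=d,im=im); return im,d
def world(n,d):
    c=vision.camera_info(n); K=np.array(c['mtx']);R=np.array(c['R']);t=np.array(c['t'])
    v,u=np.indices(d.shape); P=np.stack([(u-K[0,2])/K[0,0]*d,(v-K[1,2])/K[1,1]*d,d],-1)
    return (P-t)@R
def load(tag):
    z=np.load(f'/tmp/{tag}.npz'); return z['im'],z['d']
E
python3 - <<'E'
from h import *
for n in('top','scene'):
    im,d=grab(n,n+'0'); c=vision.camera_info(n); print(n,np.round(-np.array(c['R']).T@np.array(c['t']),3))
s=readout.get_state(); print(s)
E
```

```text
pics
top [ 0.344 -0.051  1.304]
scene [-0.344 -0.882  0.659]
{'time_s': 0.1, 'joint_pos': array([ 1.14968101e+00,  2.91238181e-01, -1.54034586e-01,  1.12671193e+00,
        1.06548707e-05,  1.43150590e+00]), 'dq': array([-1.67294712e-03, -8.22215416e-04,  3.27881228e-03, -1.69313322e-03,
       -2.24811390e-03, -9.00217182e-05]), 'joint_torque': array([ 1.52013006e-03, -5.37977886e+01,  3.31919539e+01,  9.22611012e-03,
       -2.42728047e-04, -3.05100934e-05]), 'ee_pos': array([0.14583962, 0.5039439 , 0.2417884 ]), 'ee_rot': array([-3.14041728e+00, -1.75544852e-04,  2.85976765e+00]), 'ft_force': array([ 0.87569084,  0.10853078, -0.10580854]), 'torque': array([0.00977185, 0.01485157, 0.02104832]), 'grip_force': 0.0, 'finger_gap': 1.001088983883284}
```

View pics/top0.png

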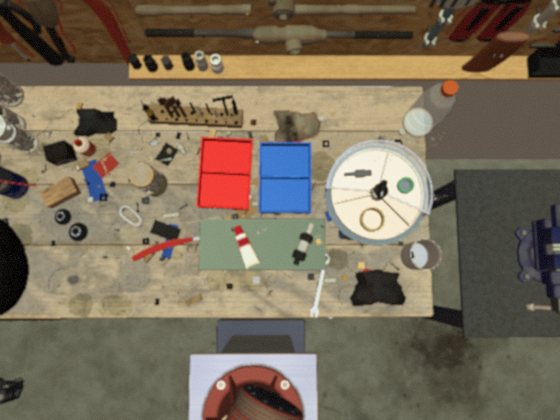

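View pics/scene0.png

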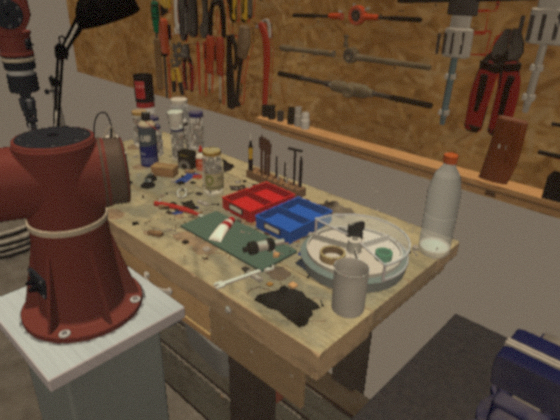

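Top view: red tray (225,173), blue tray (286,178), carousel (380,190), grease (246,247), cartridge (303,243), jar (150,178). A metal cup stands at (420,255) and a bottle at (425,115). Next come a zoomed view and the measurements.

```bash
python3 - <<'E'
from h import *
im,d=load('top0'); W=world('top',d)
a=cv2.resize(im[125:285,130:450],None,fx=2.5,fy=2.5,interpolation=cv2.INTER_CUBIC)
cv2.imwrite('pics/topcrop.png',a)
h=W[...,2]
g=cv2.applyColorMap(np.uint8(np.clip(h[125:285,130:450]/0.16,0,1)*255),cv2.COLORMAP_JET)
cv2.imwrite('pics/toph.png',cv2.resize(g,None,fx=2.5,fy=2.5,interpolation=cv2.INTER_NEAREST))
hsv=cv2.cvtColor(im,cv2.COLOR_BGR2HSV)
def rep(n,m,box):
    u0,u1,v0,v1=box; M=np.zeros_like(m);M[v0:v1,u0:u1]=m[v0:v1,u0:u1]
    p=W[M]; 
    (c,s,a)=cv2.minAreaRect((p[:,:2]*1000).astype(np.float32)); print(n,len(p),'med',np.round(np.median(p,0)*1000),'rect',np.round(c),np.round(s),round(a,1))
H,S,V=[hsv[...,i].astype(int) for i in range(3)]
red=((H<8)|(H>172))&(S>150)&(V>80); blue=(H>100)&(H<125)&(S>120)
rep('red',red&(h>.03)&(h<.06),(190,258,130,215)); rep('blue',blue&(h>.03)&(h<.06),(255,318,135,220))
rep('grease',(h>.019)&(h<.05),(225,265,222,270)); rep('cart',(h>.019)&(h<.06),(285,320,222,266))
rep('grcap',red&(h>.012),(225,265,222,270))
rep('jar',(h>.1),(130,172,160,200)); rep('cup',(h>.06),(400,445,237,275)); rep('bottle',h>.06,(395,460,75,140))
rep('knob',(h>.097)&(h<.13),(360,400,170,210))
rep('green',(H>60)&(H<95)&(S>90)&(h>.03),(390,430,170,205))
rep('tape',(H>10)&(H<30)&(S>60)&(h>.047)&(h<.065),(350,390,200,240))
rep('rim',(h>.066)&(h<.085),(320,440,135,250))
rep('puller',(V<90)&(h>.04)&(h<.07),(335,372,160,190))
E
```

```text
red 594 med [606.  71.  42.] rect [606.  74.] [133. 185.] 87.1
blue 478 med [595. -97.  42.] rect [595. -81.] [130. 182.] 89.2
grease 436 med [420.  23.  29.] rect [423.  23.] [103.  33.] 20.8
cart 436 med [ 421. -124.   37.] rect [ 423. -129.] [ 48. 110.] 52.4
grcap 102 med [444.  33.  31.] rect [446.  31.] [50. 25.] 19.4
jar 686 med [575. 253. 147.] rect [483. 107.] [416.  66.] 57.6
cup 394 med [ 395. -429.   88.] rect [ 389. -251.] [ 74. 403.] 2.2
bottle 2028 med [ 735. -417.  206.] rect [ 559. -286.] [176. 613.] 58.3
knob 127 med [ 550. -313.  113.] rect [ 552. -314.] [14. 45.] 74.9
green 23 med [ 561. -373.   75.] rect [ 465. -220.] [ 26. 415.] 32.0
tape 196 med [ 486. -302.   55.] rect [ 485. -300.] [62. 59.] 88.8
rim 4732 med [ 600. -337.   74.] rect [ 551. -316.] [266. 286.] 89.7
puller 0 med [nan nan nan] rect [0. 0.] [0. 0.] 0.0
  return _methods._mean(a, axis=axis, dtype=dtype,
  ret = um.true_divide(
```

View pics/topcrop.png

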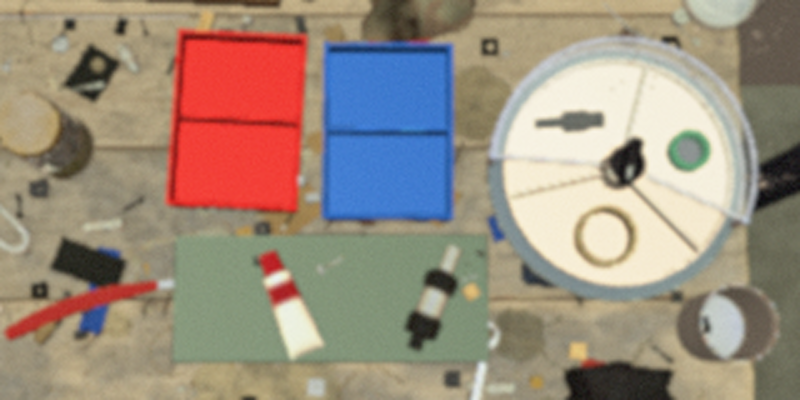

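View pics/toph.png

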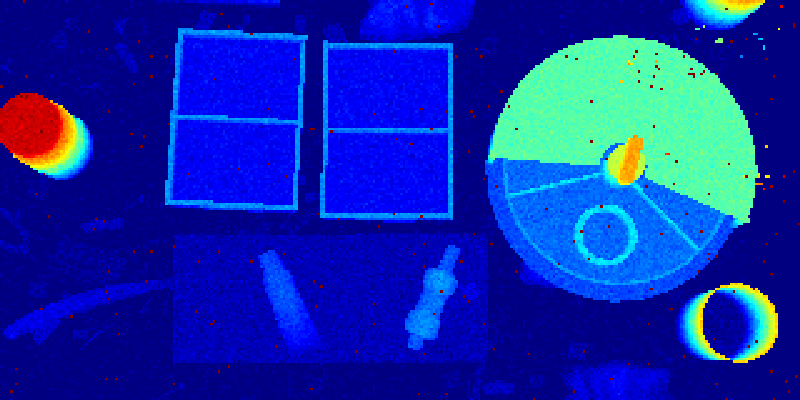

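The zoom shows the hood edges at crop (490,158) and (748,222), so the opening faces the robot and slightly left, with the tape bay in it at (605,236). The cup (689,150) is the next bay clockwise-back. Cartridge axis runs (453,248)-(415,347), grease (268,253)-(308,357). One refinement, then I'll move.

```bash
cat >> h.py <<'E'
def plan(pose, tgts):
    """pose/targets: x,y,z mm, yaw deg; prints tool-frame shifts"""
    p=np.array(pose[:3]);a=np.radians(pose[3]);c,s=np.cos(a),np.sin(a)
    for t in tgts:
        d=np.array(t[:3])-p; r=(pose[3]-t[3]+180)%360-180
        print(t,'-> x %.0f y %.0f z %.0f roll %.0f'%(c*d[0]+s*d[1],s*d[0]-c*d[1],-d[2],r))
def now():
    s=readout.get_state(); return [*(s['ee_pos']*1000),np.degrees(s['ee_rot'][2])]
E
python3 - <<'E'
from h import *
from scipy.optimize import least_squares
im,d=load('top0'); W=world('top',d)*1000; h=W[...,2]
hsv=cv2.cvtColor(im,cv2.COLOR_BGR2HSV)
H,S,V=[hsv[...,i].astype(int) for i in range(3)]
def comp(m,box):
    u0,u1,v0,v1=box; M=np.zeros(m.shape,np.uint8);M[v0:v1,u0:u1]=m[v0:v1,u0:u1]
    n,l,st,_=cv2.connectedComponentsWithStats(M); k=1+np.argmax(st[1:,4]); return l==k
for n,b in(('grease',(225,265,222,270)),('cart',(285,320,220,266))):
    m=comp((h>14)&(h<60),b); p=W[m][:,:2].astype(np.float32); c,s,a=cv2.minAreaRect(p)
    q=p-p.mean(0); v=np.linalg.svd(q,full_matrices=False)[2][0]; t=q@v
    mid=p.mean(0)+v*(t.max()+t.min())/2
    print(n,np.round(c),np.round(s),round(a,1),'pca',np.round(np.degrees(np.arctan2(v[1],v[0])),1),np.round(mid),np.ptp(t))
red=((H<8)|(H>172))&(S>150)&(V>80); blue=(H>100)&(H<125)&(S>120)
for n,k,b in(('red',red,(190,258,130,215)),('blue',blue,(255,318,135,220))):
    m=comp(k&(h>37)&(h<52),b); p=W[m][:,:2].astype(np.float32); c,s,a=cv2.minAreaRect(p)
    print(n,np.round(c,1),np.round(s),round(a,1))
m=comp((h>68)&(h<80),(320,440,135,250)); p=W[m][:,:2]
hull=cv2.convexHull(p.astype(np.float32))[:,0]
f=least_squares(lambda q:np.hypot(p[:,0]*0+hull[:1,0]*0 if 0 else hull[:,0]-q[0],hull[:,1]-q[1])-q[2],[550,-313,132],loss='soft_l1'); print('hood',np.round(f.x))
m=comp((h>106)&(h<125),(360,400,170,210)); p=W[m][:,:2]; q=p-p.mean(0); v=np.linalg.svd(q,full_matrices=False)[2][0]
print('knob',np.round(cv2.minAreaRect(p.astype(np.float32)),1) if 0 else cv2.minAreaRect(p.astype(np.float32)),np.degrees(np.arctan2(v[1],v[0])))
plan(now(),[(421,-126,120,159)])
E
```

```text
grease [420.  24.] [108.  37.] 25.3 pca -156.9 [420.  23.] 107.067665
cart [ 425. -127.] [ 35. 114.] 67.6 pca 157.4 [ 425. -127.] 114.47923
red [605.8  73.9] [133. 184.] 87.1
blue [595.  -81.1] [130. 182.] 89.3
hood [ 552. -315.  133.]
knob ((551.7680053710938, -314.64923095703125), (13.998628616333008, 44.74686813354492), 74.85089874267578) 164.68769938362027
(421, -126, 120, 159) -> x -439 y -529 z 122 roll 5
```

Call:
jog_arm(
  series=[
    {"x": -44,"y": -53,"z": 0},
    {"x": -88,"y": -106,"z": 0},
    {"x": -132,"y": -159,"z": 20,"roll": 2},
    {"x": -176,"y": -212,"z": 40,"roll": 3},
    {"x": -220,"y": -265,"z": 60,"roll": 4},
    {"x": -264,"y": -318,"z": 80,"roll": 6},
    {"x": -308,"y": -371,"z": 100,"roll": 6},
    {"x": -352,"y": -424,"z": 122,"roll": 6},
    {"x": -396,"y": -477,"z": 122,"roll": 6},
    {"x": -443,"y": -528,"z": 122,"roll": 6,"claw": -1},
  ],
)

```text
validation failed for argument at $.se...
```

```bash
python3 - <<'E'
from h import *
print(np.round(now(),1)); plan(now(),[(425,-127,120,157.4),(425,-127,22,157.4)])
E
```

```text
[145.8 503.9 241.8 163.9]
(425, -127, 120, 157.4) -> x -444 y -528 z 122 roll 6
(425, -127, 22, 157.4) -> x -444 y -528 z 220 roll 6
```

Call:
jog_arm(
  series=[
    {"claw": -1,"x": -44,"y": -53,"z": 0,"roll": 0},
    {"claw": -1,"x": -88,"y": -106,"z": 0,"roll": 1},
    {"claw": -1,"x": -132,"y": -159,"z": 20,"roll": 2},
    {"claw": -1,"x": -176,"y": -212,"z": 40,"roll": 3},
    {"claw": -1,"x": -220,"y": -265,"z": 60,"roll": 4},
    {"claw": -1,"x": -264,"y": -318,"z": 80,"roll": 6},
    {"claw": -1,"x": -308,"y": -371,"z": 100,"roll": 6},
    {"claw": -1,"x": -352,"y": -424,"z": 122,"roll": 6},
    {"claw": -1,"x": -396,"y": -477,"z": 122,"roll": 6},
    {"claw": -1,"x": -444,"y": -528,"z": 122,"roll": 6},
  ],
  newtons=50,
)

```text
time_s: 1.35
ee_pos: [0.3915, -0.0561, 0.1258]
ee_rot: [3.141, -0.001, 2.755]
ft_force: [1.8, 0.2, 0.1]
finger_gap: 0.996
grip_force: 0.0
```

```bash
python3 - <<'E'
from h import *
print(np.round(now(),1)); plan(now(),[(425,-127,120,157.4),(425,-127,22,157.4)])
E
```

```text
[391.5 -56.1 125.8 157.8]
(425, -127, 120, 157.4) -> x -58 y -53 z 6 roll 0
(425, -127, 22, 157.4) -> x -58 y -53 z 104 roll 0
```

Call:
jog_arm(
  series=[
    {"claw": -1,"x": 0,"y": 0,"z": 0,"roll": 0},
    {"claw": -1,"x": 0,"y": 0,"z": 0,"roll": 0},
  ],
)

```text
time_s: 1.6
ee_pos: [0.3906, -0.0538, 0.126]
ee_rot: [3.141, -0.002, 2.754]
ft_force: [-0.1, 0.5, -0.3]
finger_gap: 1.0
grip_force: 0.0
```

```bash
python3 - <<'E'
from h import *
print(np.round(now(),1)); plan(now(),[(425,-127,120,157.4),(425,-127,22,157.4)])
E
```

```text
[390.6 -53.8 126.  157.8]
(425, -127, 120, 157.4) -> x -59 y -55 z 6 roll 0
(425, -127, 22, 157.4) -> x -59 y -55 z 104 roll 0
```

Call:
jog_arm(
  series=[
    {"claw": -1,"x": -30,"y": -28,"z": 0,"roll": 0},
    {"claw": -1,"x": -59,"y": -55,"z": 10,"roll": 0},
    {"claw": -1,"x": -59,"y": -55,"z": 40,"roll": 0},
    {"claw": -1,"x": -59,"y": -55,"z": 75,"roll": 0},
    {"claw": -1,"x": -59,"y": -55,"z": 100,"roll": 0},
    {"claw": -1,"x": -59,"y": -55,"z": 104,"roll": 0},
    {"claw": -1,"x": -59,"y": -55,"z": 104,"roll": 0},
    {"claw": 1,"x": -59,"y": -55,"z": 104,"roll": 0},
    {"claw": 1,"x": -59,"y": -55,"z": 104,"roll": 0},
    {"claw": 1,"x": -59,"y": -55,"z": 104,"roll": 0},
  ],
  newtons=50,
)

```text
time_s: 2.85
ee_pos: [0.4257, -0.1276, 0.0229]
ee_rot: [-3.141, 0.001, 2.755]
ft_force: [-3.8, 1.3, 15.2]
finger_gap: 0.393
grip_force: 48.2
```

Call:
jog_arm(
  series=[
    {"claw": 1,"x": 0,"y": 0,"z": 0,"roll": 0},
    {"claw": 1,"x": 0,"y": 0,"z": 0,"roll": 0},
    {"claw": 1,"x": 0,"y": 0,"z": 0,"roll": 0},
  ],
)

```text
time_s: 3.22
ee_pos: [0.4257, -0.1276, 0.023]
ee_rot: [-3.141, 0.001, 2.755]
ft_force: [-1.9, -0.5, 8.7]
finger_gap: 0.395
grip_force: 48.8
```

```bash
python3 - <<'E'
from h import *
print(np.round(now(),1)); plan(now(),[(425,-127,120,157.4),(561,76,120,87.1),(561,76,34,87.1)])
E
```

```text
[ 425.7 -127.6   23.   157.8]
(425, -127, 120, 157.4) -> x 1 y 0 z -97 roll 0
(561, 76, 120, 87.1) -> x -49 y 240 z -97 roll 71
(561, 76, 34, 87.1) -> x -49 y 240 z -11 roll 71
```

Call:
jog_arm(
  series=[
    {"claw": 1,"x": 0,"y": 0,"z": -40,"roll": 0},
    {"claw": 1,"x": 0,"y": 10,"z": -80,"roll": 5},
    {"claw": 1,"x": -10,"y": 50,"z": -97,"roll": 14},
    {"claw": 1,"x": -20,"y": 90,"z": -97,"roll": 23},
    {"claw": 1,"x": -28,"y": 130,"z": -97,"roll": 32},
    {"claw": 1,"x": -36,"y": 170,"z": -97,"roll": 41},
    {"claw": 1,"x": -42,"y": 200,"z": -97,"roll": 50},
    {"claw": 1,"x": -49,"y": 225,"z": -97,"roll": 59},
    {"claw": 1,"x": -49,"y": 240,"z": -97,"roll": 68},
    {"claw": 1,"x": -49,"y": 240,"z": -97,"roll": 71},
  ],
)

```text
time_s: 4.47
ee_pos: [0.5612, 0.0776, 0.119]
ee_rot: [-3.141, -0.0, 1.514]
ft_force: [-0.2, -0.0, -1.6]
finger_gap: 0.388
grip_force: 51.7
```

```bash
python3 - <<'E'
from h import *
im,d=grab('top','t1'); grab('scene','s1')
cv2.imwrite('pics/t1c.png',cv2.resize(im[110:290,130:450],None,fx=2.5,fy=2.5))
print(np.round(now(),1)); plan(now(),[(561,76,120,87.1),(561,76,34,87.1)])
E
```

```text
[560.9  76.8 119.1  86.8]
(561, 76, 120, 87.1) -> x -1 y 0 z -1 roll -0
(561, 76, 34, 87.1) -> x -1 y 0 z 85 roll -0
```

View pics/t1c.png

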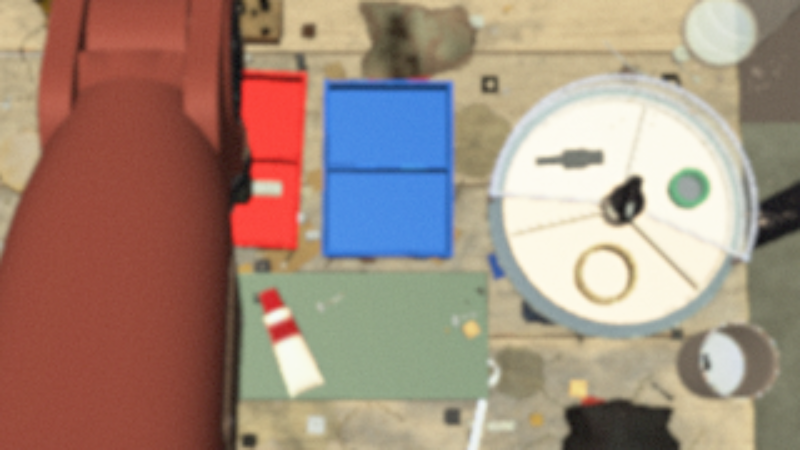

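The arm hides the left of the red tray; the pale axle tip is visible at crop (282,187). Checking its position before lowering.

```bash
python3 - <<'E'
from h import *
im,d=load('t1'); W=world('top',d)*1000
r=W[178:192,228:247].reshape(-1,3); r=r[(r[:,2]>95)&(r[:,2]<150)]
print(len(r),r[:,1].min(),np.percentile(r[:,1],3),np.median(r[r[:,1]<32],0))
E
```

```text
96 24.931508569988374 25.37360096251868 [557.2702884   27.55053478 126.25572037]
```

Call:
jog_arm(
  series=[
    {"claw": 1,"x": -5,"y": 0,"z": 25,"roll": 0},
    {"claw": 1,"x": -5,"y": 0,"z": 50,"roll": 0},
    {"claw": 1,"x": -5,"y": 0,"z": 70,"roll": 0},
    {"claw": 1,"x": -5,"y": 0,"z": 80,"roll": 0},
    {"claw": 1,"x": -5,"y": 0,"z": 84,"roll": 0},
    {"claw": 1,"x": -5,"y": 0,"z": 84,"roll": 0},
  ],
)

```text
time_s: 5.32
ee_pos: [0.5612, 0.0715, 0.0357]
ee_rot: [3.141, -0.0, 1.516]
ft_force: [-0.0, -0.5, -2.2]
finger_gap: 0.389
grip_force: 51.6
```

Call:
jog_arm(
  series=[
    {"claw": 0,"x": 0,"y": 0,"z": 0,"roll": 0},
    {"claw": 0,"x": 0,"y": 0,"z": 0,"roll": 0},
    {"claw": 0,"x": 0,"y": 0,"z": 0,"roll": 0},
    {"claw": 0,"x": 0,"y": 0,"z": -15,"roll": 0},
    {"claw": 0,"x": 0,"y": 0,"z": -40,"roll": 0},
    {"claw": 0,"x": 0,"y": 0,"z": -90,"roll": 0},
  ],
)

```text
time_s: 6.08
ee_pos: [0.5598, 0.0716, 0.1259]
ee_rot: [-3.139, 0.0, 1.516]
ft_force: [0.7, -0.3, 0.8]
finger_gap: 0.5
grip_force: 0.0
```

```bash
python3 - <<'E'
from h import *
print(np.round(now(),1)); plan(now(),[(481,-297,140,165),(481,-297,51,165)])
E
```

```text
[559.8  71.6 125.9  86.9]
(481, -297, 140, 165) -> x -372 y -58 z -14 roll -78
(481, -297, 51, 165) -> x -372 y -58 z 75 roll -78
```

Call:
jog_arm(
  series=[
    {"claw": -1,"x": -40,"y": -5,"z": -14,"roll": -8},
    {"claw": -1,"x": -85,"y": -12,"z": -14,"roll": -17},
    {"claw": -1,"x": -130,"y": -20,"z": -14,"roll": -26},
    {"claw": -1,"x": -175,"y": -27,"z": -14,"roll": -35},
    {"claw": -1,"x": -220,"y": -34,"z": -14,"roll": -44},
    {"claw": -1,"x": -265,"y": -41,"z": -14,"roll": -53},
    {"claw": -1,"x": -310,"y": -48,"z": -14,"roll": -62},
    {"claw": -1,"x": -345,"y": -52,"z": -14,"roll": -71},
    {"claw": -1,"x": -374,"y": -55,"z": -14,"roll": -78},
    {"claw": -1,"x": -374,"y": -55,"z": -14,"roll": -78},
  ],
)

```text
time_s: 7.32
ee_pos: [0.4854, -0.3008, 0.1404]
ee_rot: [-3.141, 0.001, 2.876]
ft_force: [1.2, 0.1, -0.2]
finger_gap: 1.001
grip_force: 0.0
```

```bash
python3 - <<'E'
from h import *
im,d=grab('scene','s2'); cv2.imwrite('pics/s2c.png',cv2.resize(im[130:330,160:440],None,fx=2.5,fy=2.5))
print(np.round(now(),1)); plan(now(),[(484,-299,100,165),(484,-299,45,165)])
E
```

```text
[ 485.4 -299.5  140.1  164.7]
(484, -299, 100, 165) -> x 1 y 0 z 40 roll -0
(484, -299, 45, 165) -> x 1 y 0 z 95 roll -0
```

View pics/s2c.png

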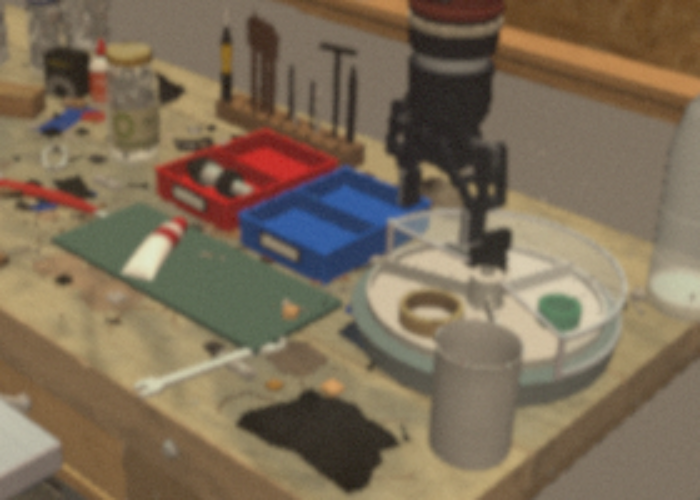

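Cartridge lies flat in the red near compartment (crop 215,175) and the gripper hangs above the tape (430,312). Descending.

Call:
jog_arm(
  series=[
    {"claw": -1,"x": 1,"y": 0,"z": 30,"roll": 0},
    {"claw": -1,"x": 1,"y": 0,"z": 60,"roll": 0},
    {"claw": -1,"x": 1,"y": 0,"z": 85,"roll": 0},
    {"claw": -1,"x": 1,"y": 0,"z": 95,"roll": 0},
    {"claw": -1,"x": 1,"y": 0,"z": 95,"roll": 0},
    {"claw": 1,"x": 1,"y": 0,"z": 95,"roll": 0},
    {"claw": 1,"x": 1,"y": 0,"z": 95,"roll": 0},
    {"claw": 1,"x": 1,"y": 0,"z": 95,"roll": 0},
    {"claw": 1,"x": 1,"y": 0,"z": 95,"roll": 0},
  ],
  newtons=30,
)

```text
time_s: 8.5
ee_pos: [0.4852, -0.299, 0.0459]
ee_rot: [-3.141, 0.002, 2.877]
ft_force: [-1.3, 0.9, 6.4]
finger_gap: 0.708
grip_force: 31.9
```

Call:
jog_arm(
  series=[
    {"claw": 1,"x": 0,"y": 0,"z": -15,"roll": 0},
    {"claw": 1,"x": 0,"y": 0,"z": -50,"roll": 0},
    {"claw": 1,"x": 0,"y": 0,"z": -95,"roll": 0},
    {"claw": 1,"x": 0,"y": 0,"z": -95,"roll": 0},
  ],
)

```text
time_s: 9.0
ee_pos: [0.4867, -0.3002, 0.144]
ee_rot: [-3.139, 0.007, 2.877]
ft_force: [0.6, 0.3, -1.8]
finger_gap: 0.705
grip_force: 33.2
```

```bash
python3 - <<'E'
from h import *
print(np.round(now(),1)); plan(now(),[(639.5,-81.7,120,179.3),(639.5,-81.7,30,179.3)])
E
```

```text
[ 486.7 -300.2  144.   164.8]
(639.5, -81.7, 120, 179.3) -> x -90 y 251 z 24 roll -14
(639.5, -81.7, 30, 179.3) -> x -90 y 251 z 114 roll -14
```

Call:
jog_arm(
  series=[
    {"claw": 1,"x": -15,"y": 42,"z": 0,"roll": -4},
    {"claw": 1,"x": -30,"y": 84,"z": 5,"roll": -8},
    {"claw": 1,"x": -45,"y": 126,"z": 10,"roll": -12},
    {"claw": 1,"x": -60,"y": 168,"z": 16,"roll": -14},
    {"claw": 1,"x": -75,"y": 210,"z": 24,"roll": -14},
    {"claw": 1,"x": -90,"y": 251,"z": 24,"roll": -14},
    {"claw": 1,"x": -90,"y": 251,"z": 24,"roll": -14},
    {"claw": 1,"x": -90,"y": 251,"z": 60,"roll": -14},
  ],
)

```text
time_s: 10.0
ee_pos: [0.639, -0.0802, 0.0813]
ee_rot: [-3.14, 0.005, 3.122]
ft_force: [-1.0, -0.5, -1.4]
finger_gap: 0.702
grip_force: 33.2
```

```bash
python3 - <<'E'
from h import *
print(np.round(now(),1)); plan(now(),[(639.5,-81.7,120,179.3),(639.5,-81.7,30,179.3)])
E
```

```text
[639.  -80.2  81.3 178.9]
(639.5, -81.7, 120, 179.3) -> x -1 y -2 z -39 roll -0
(639.5, -81.7, 30, 179.3) -> x -1 y -2 z 51 roll -0
```

Call:
jog_arm(
  series=[
    {"claw": 1,"x": -1,"y": -1,"z": 30,"roll": 0},
    {"claw": 1,"x": -1,"y": -1,"z": 44,"roll": 0},
    {"claw": 1,"x": -1,"y": -1,"z": 51,"roll": 0},
    {"claw": 1,"x": -1,"y": -1,"z": 51,"roll": 0},
    {"claw": -0.7,"x": -1,"y": -1,"z": 51,"roll": 0},
    {"claw": -0.7,"x": -1,"y": -1,"z": 51,"roll": 0},
    {"claw": -0.7,"x": -1,"y": -1,"z": 51,"roll": 0},
    {"claw": -0.7,"x": -1,"y": -1,"z": 35,"roll": 0},
    {"claw": -0.7,"x": -1,"y": -1,"z": 0,"roll": 0},
    {"claw": -0.7,"x": -1,"y": -1,"z": -45,"roll": 0},
  ],
)

```text
time_s: 11.25
ee_pos: [0.6375, -0.0807, 0.1257]
ee_rot: [3.141, -0.001, 3.122]
ft_force: [0.7, -0.4, -0.1]
finger_gap: 0.85
grip_force: 0.0
```

```bash
python3 - <<'E'
from h import *
print(np.round(now(),1)); plan(now(),[(420,23.5,130,-156.6),(420,23.5,23,-156.6)])
E
```

```text
[637.5 -80.7 125.7 178.9]
(420, 23.5, 130, -156.6) -> x 220 y 100 z -4 roll -25
(420, 23.5, 23, -156.6) -> x 220 y 100 z 103 roll -25
```

Call:
jog_arm(
  series=[
    {"claw": -1,"x": 44,"y": 20,"z": -4,"roll": -5},
    {"claw": -1,"x": 88,"y": 40,"z": -4,"roll": -10},
    {"claw": -1,"x": 132,"y": 60,"z": -4,"roll": -15},
    {"claw": -1,"x": 176,"y": 80,"z": -4,"roll": -20},
    {"claw": -1,"x": 220,"y": 100,"z": -4,"roll": -25},
    {"claw": -1,"x": 220,"y": 100,"z": 20,"roll": -25},
    {"claw": -1,"x": 220,"y": 100,"z": 40,"roll": -25},
  ],
)

```text
time_s: 12.12
ee_pos: [0.4205, 0.0238, 0.0852]
ee_rot: [-3.14, 0.002, -2.725]
ft_force: [0.7, 0.1, 0.1]
finger_gap: 1.004
grip_force: 0.0
```

```bash
python3 - <<'E'
from h import *
print(np.round(now(),1)); plan(now(),[(420,23.5,23,-156.6)])
E
```

```text
[ 420.5   23.8   85.2 -156.1]
(420, 23.5, 23, -156.6) -> x 1 y -0 z 62 roll 0
```

Call:
jog_arm(
  series=[
    {"claw": -1,"x": 1,"y": 0,"z": 30,"roll": 0},
    {"claw": -1,"x": 1,"y": 0,"z": 55,"roll": 0},
    {"claw": -1,"x": 1,"y": 0,"z": 62,"roll": 0},
    {"claw": -1,"x": 1,"y": 0,"z": 62,"roll": 0},
    {"claw": 1,"x": 1,"y": 0,"z": 62,"roll": 0},
    {"claw": 1,"x": 1,"y": 0,"z": 62,"roll": 0},
    {"claw": 1,"x": 1,"y": 0,"z": 62,"roll": 0},
    {"claw": 1,"x": 1,"y": 0,"z": 62,"roll": 0},
    {"claw": 1,"x": 1,"y": 0,"z": 62,"roll": 0},
    {"claw": 1,"x": 1,"y": 0,"z": 60,"roll": 0},
  ],
  newtons=35,
)

```text
time_s: 13.38
ee_pos: [0.4191, 0.0232, 0.0245]
ee_rot: [-3.142, 0.0, -2.725]
ft_force: [-0.9, -0.1, -1.2]
finger_gap: 0.359
grip_force: 34.5
```

Call:
jog_arm(
  series=[
    {"claw": 1,"x": 0,"y": 0,"z": -20,"roll": 0},
    {"claw": 1,"x": 0,"y": 0,"z": -60,"roll": 0},
    {"claw": 1,"x": 0,"y": 0,"z": -100,"roll": 0},
    {"claw": 1,"x": 0,"y": 0,"z": -100,"roll": 0},
  ],
)

```text
time_s: 13.88
ee_pos: [0.421, 0.023, 0.1267]
ee_rot: [-3.139, 0.004, -2.725]
ft_force: [0.2, -1.3, -0.9]
finger_gap: 0.362
grip_force: 34.7
```

```bash
python3 - <<'E'
from h import *
print(np.round(now(),1)); plan(now(),[(550.5,-80.5,125,-90.7),(550.5,-80.5,34,-90.7)])
E
```

```text
[ 421.    23.   126.7 -156.1]
(550.5, -80.5, 125, -90.7) -> x -77 y -147 z 2 roll -65
(550.5, -80.5, 34, -90.7) -> x -77 y -147 z 93 roll -65
```

Call:
jog_arm(
  series=[
    {"claw": 1,"x": -10,"y": -20,"z": 0,"roll": -8},
    {"claw": 1,"x": -20,"y": -40,"z": 0,"roll": -17},
    {"claw": 1,"x": -30,"y": -60,"z": 0,"roll": -26},
    {"claw": 1,"x": -42,"y": -80,"z": 0,"roll": -35},
    {"claw": 1,"x": -54,"y": -100,"z": 0,"roll": -44},
    {"claw": 1,"x": -66,"y": -125,"z": 0,"roll": -53},
    {"claw": 1,"x": -77,"y": -147,"z": 2,"roll": -61},
    {"claw": 1,"x": -77,"y": -147,"z": 2,"roll": -65},
    {"claw": 1,"x": -77,"y": -147,"z": 2,"roll": -65},
  ],
)

```text
time_s: 15.0
ee_pos: [0.5482, -0.0801, 0.121]
ee_rot: [3.139, 0.001, -1.592]
ft_force: [0.3, -0.7, -1.7]
finger_gap: 0.357
grip_force: 34.8
```

```bash
python3 - <<'E'
from h import *
im,d=grab('top','t3'); grab('scene','s3')
cv2.imwrite('pics/t3c.png',cv2.resize(im[110:290,130:450],None,fx=2.5,fy=2.5))
print(np.round(now(),1)); plan(now(),[(550.5,-80.5,125,-90.7),(550.5,-80.5,34,-90.7)])
E
```

```text
[548.3 -79.8 121.6 -91.2]
(550.5, -80.5, 125, -90.7) -> x 1 y -2 z -3 roll -1
(550.5, -80.5, 34, -90.7) -> x 1 y -2 z 88 roll -1
```

View pics/t3c.png

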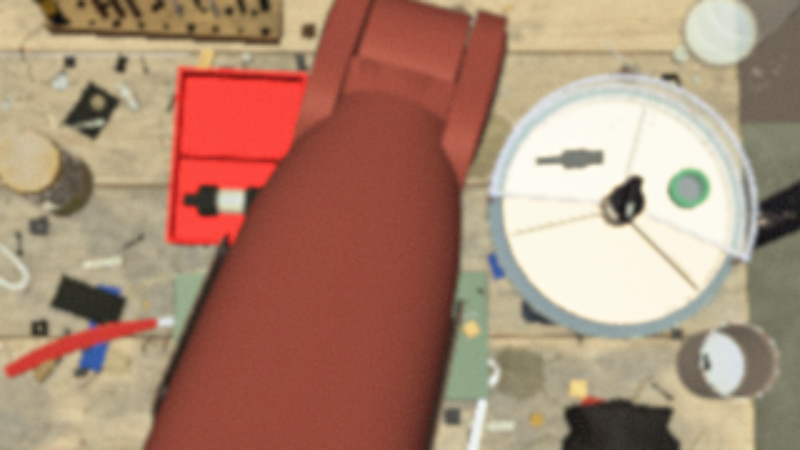

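Cartridge seated at crop (220,200); the arm hides the tube, so I check the scene view.

```bash
python3 - <<'E'
from h import *
im,d=load('s3'); W=world('scene',d)*1000
cv2.imwrite('pics/s3c.png',cv2.resize(im[150:290,210:370],None,fx=4,fy=4))
hsv=cv2.cvtColor(im,cv2.COLOR_BGR2HSV).astype(int)
m=(W[...,2]>105)&(W[...,2]<150)&(W[...,0]>515)&(W[...,0]<590)&(W[...,1]>-180)&(W[...,1]<20)
p=W[m]; print(len(p))
for lab,k in(('red',((hsv[...,0]<8)|(hsv[...,0]>172))&(hsv[...,1]>130)),('white',(hsv[...,1]<70)&(hsv[...,2]>110))):
    q=W[m&k]; print(lab,len(q), np.round(np.percentile(q,[2,50,98],axis=0)) if len(q) else '')
E
```

```text
404
red 47 [[518. -92. 110.]
 [541. -38. 120.]
 [549. -25. 130.]]
white 193 [[ 526. -135.  109.]
 [ 540. -109.  121.]
 [ 565.  -74.  139.]]
```

View pics/s3c.png

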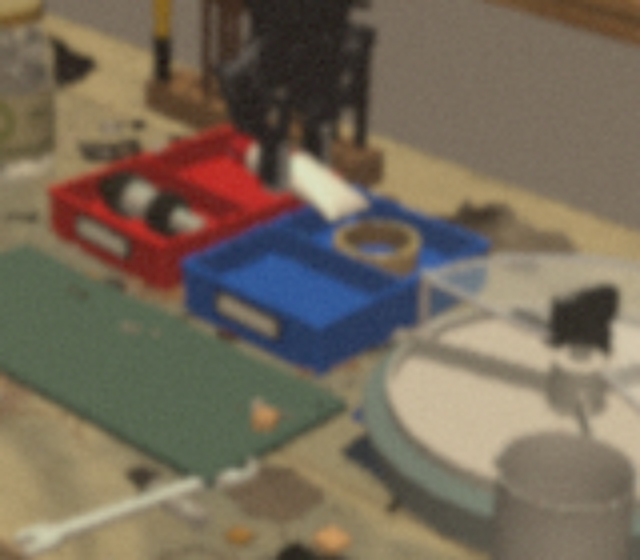

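Tape lies flat in the blue far compartment (375,240). The tube is held level, spanning y -136..-25, centred. Lowering.

Call:
jog_arm(
  series=[
    {"claw": 1,"x": 1,"y": -2,"z": 25,"roll": 0},
    {"claw": 1,"x": 1,"y": -2,"z": 50,"roll": 0},
    {"claw": 1,"x": 1,"y": -2,"z": 72,"roll": 0},
    {"claw": 1,"x": 1,"y": -2,"z": 82,"roll": 0},
    {"claw": 1,"x": 1,"y": -2,"z": 86,"roll": 0},
    {"claw": 1,"x": 1,"y": -2,"z": 86,"roll": 0},
  ],
)

```text
time_s: 15.85
ee_pos: [0.5513, -0.0812, 0.0368]
ee_rot: [-3.141, -0.0, -1.591]
ft_force: [0.6, -0.1, -1.1]
finger_gap: 0.353
grip_force: 34.8
```

Call:
jog_arm(
  series=[
    {"claw": -0.05,"x": 0,"y": 0,"z": 0,"roll": 0},
    {"claw": -0.05,"x": 0,"y": 0,"z": 0,"roll": 0},
    {"claw": -0.05,"x": 0,"y": 0,"z": 0,"roll": 0},
    {"claw": -0.05,"x": 0,"y": 0,"z": -15,"roll": 0},
    {"claw": -0.05,"x": 0,"y": 0,"z": -50,"roll": 0},
    {"claw": -0.05,"x": 0,"y": 0,"z": -110,"roll": 0},
    {"claw": -0.05,"x": 0,"y": 0,"z": -130,"roll": 0},
  ],
)

```text
time_s: 16.73
ee_pos: [0.5527, -0.0816, 0.1711]
ee_rot: [-3.136, -0.002, -1.591]
ft_force: [0.4, -0.2, -0.0]
finger_gap: 0.521
grip_force: 0.0
```

```bash
python3 - <<'E'
from h import *
print(np.round(now(),1)); plan(now(),[(552,-315,165,164.7),(552,-315,111,164.7)])
E
```

```text
[552.7 -81.6 171.1 -91.1]
(552, -315, 165, 164.7) -> x 233 y -4 z 6 roll 104
(552, -315, 111, 164.7) -> x 233 y -4 z 60 roll 104
```

Call:
jog_arm(
  series=[
    {"claw": -0.2,"x": 24,"y": 0,"z": 6,"roll": 10},
    {"claw": -0.2,"x": 48,"y": 0,"z": 6,"roll": 20},
    {"claw": -0.2,"x": 72,"y": 0,"z": 6,"roll": 30},
    {"claw": -0.2,"x": 96,"y": -2,"z": 6,"roll": 40},
    {"claw": -0.2,"x": 120,"y": -2,"z": 6,"roll": 50},
    {"claw": -0.2,"x": 144,"y": -2,"z": 6,"roll": 60},
    {"claw": -0.2,"x": 168,"y": -3,"z": 6,"roll": 70},
    {"claw": -0.2,"x": 192,"y": -4,"z": 6,"roll": 80},
    {"claw": -0.2,"x": 216,"y": -4,"z": 6,"roll": 90},
    {"claw": -0.2,"x": 233,"y": -4,"z": 6,"roll": 100},
  ],
)

```text
time_s: 17.98
ee_pos: [0.5503, -0.3153, 0.1615]
ee_rot: [-3.141, 0.001, 2.941]
ft_force: [-0.1, 0.6, -0.8]
finger_gap: 0.597
grip_force: 0.0
```

Call:
jog_arm(
  series=[
    {"claw": -0.2,"x": 0,"y": 0,"z": 0,"roll": 4},
    {"claw": -0.2,"x": 0,"y": 0,"z": 0,"roll": 4},
  ],
)

```text
time_s: 18.23
ee_pos: [0.5503, -0.3144, 0.1613]
ee_rot: [-3.141, 0.001, 2.878]
ft_force: [-0.6, 0.4, -0.1]
finger_gap: 0.598
grip_force: 0.0
```

```bash
python3 - <<'E'
from h import *
im,d=grab('scene','s4'); cv2.imwrite('pics/s4c.png',cv2.resize(im[150:310,210:430],None,fx=3,fy=3))
print(np.round(now(),1)); plan(now(),[(552,-315,165,164.7),(552,-315,106,164.7)])
E
```

```text
[ 550.3 -314.2  161.1  164.9]
(552, -315, 165, 164.7) -> x -2 y -0 z -4 roll 0
(552, -315, 106, 164.7) -> x -2 y -0 z 55 roll 0
```

View pics/s4c.png

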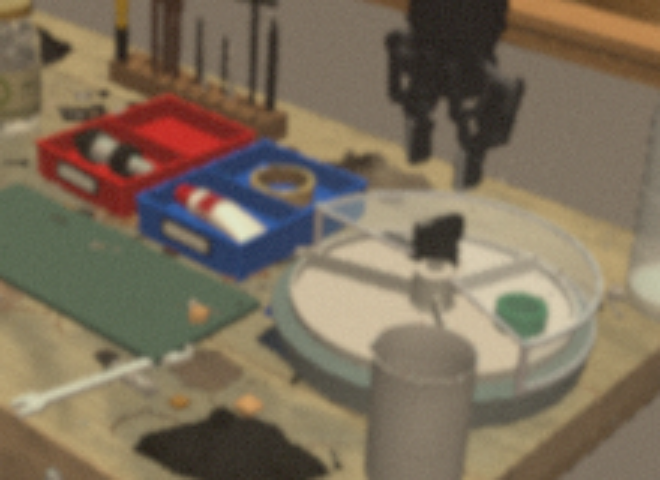

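Grease lies flat in the blue near compartment (220,212), tape in the far one; the gripper is above the knob (440,240). Gripping the knob.

Call:
jog_arm(
  series=[
    {"claw": -0.2,"x": -2,"y": 0,"z": 20,"roll": 0},
    {"claw": -0.2,"x": -2,"y": 0,"z": 42,"roll": 0},
    {"claw": -0.2,"x": -2,"y": 0,"z": 54,"roll": 0},
    {"claw": -0.2,"x": -2,"y": 0,"z": 54,"roll": 0},
    {"claw": 1,"x": -2,"y": 0,"z": 54,"roll": 0},
    {"claw": 1,"x": -2,"y": 0,"z": 54,"roll": 0},
    {"claw": 1,"x": -2,"y": 0,"z": 54,"roll": 0},
    {"claw": 1,"x": -2,"y": 0,"z": 54,"roll": 0},
  ],
  newtons=40,
)

```text
time_s: 19.27
ee_pos: [0.5525, -0.3161, 0.1075]
ee_rot: [-3.139, 0.002, 2.877]
ft_force: [-2.2, -4.0, 5.0]
finger_gap: 0.156
grip_force: 40.1
```

Call:
jog_arm(
  series=[
    {"claw": 1,"x": 0,"y": 0,"z": 0,"roll": 5},
    {"claw": 1,"x": 0,"y": 0,"z": 0,"roll": 12},
    {"claw": 1,"x": 0,"y": 0,"z": 0,"roll": 20},
    {"claw": 1,"x": 0,"y": 0,"z": 0,"roll": 28},
    {"claw": 1,"x": 0,"y": 0,"z": 0,"roll": 36},
    {"claw": 1,"x": 0,"y": 0,"z": 0,"roll": 44},
    {"claw": 1,"x": 0,"y": 0,"z": 0,"roll": 50},
    {"claw": 1,"x": 0,"y": 0,"z": 0,"roll": 55},
    {"claw": 1,"x": 0,"y": 0,"z": 0,"roll": 59},
    {"claw": 1,"x": 0,"y": 0,"z": 0,"roll": 59},
  ],
)

```text
time_s: 20.52
ee_pos: [0.5526, -0.316, 0.1075]
ee_rot: [3.141, 0.003, 1.847]
ft_force: [-2.7, -5.1, 6.0]
finger_gap: 0.154
grip_force: 40.4
```

```bash
python3 - <<'E'
from h import *
print(np.round(now(),1)); s=readout.get_state(); print(s['joint_pos'].round(2))
E
```

```text
[ 552.6 -316.   107.5  105.8]
[-0.63  0.59 -0.04  0.93 -0.    0.66]
```

Call:
jog_arm(
  series=[
    {"claw": 1,"x": 0,"y": 0,"z": 0,"roll": 5},
    {"claw": 1,"x": 0,"y": 0,"z": 0,"roll": 12},
    {"claw": 1,"x": 0,"y": 0,"z": 0,"roll": 20},
    {"claw": 1,"x": 0,"y": 0,"z": 0,"roll": 28},
    {"claw": 1,"x": 0,"y": 0,"z": 0,"roll": 36},
    {"claw": 1,"x": 0,"y": 0,"z": 0,"roll": 44},
    {"claw": 1,"x": 0,"y": 0,"z": 0,"roll": 50},
    {"claw": 1,"x": 0,"y": 0,"z": 0,"roll": 55},
    {"claw": 1,"x": 0,"y": 0,"z": 0,"roll": 59},
    {"claw": 1,"x": 0,"y": 0,"z": 0,"roll": 59},
  ],
)

```text
time_s: 21.78
ee_pos: [0.5527, -0.316, 0.1075]
ee_rot: [3.139, 0.001, 0.818]
ft_force: [-2.1, -4.9, 4.9]
finger_gap: 0.152
grip_force: 40.3
```

Call:
jog_arm(
  series=[
    {"claw": -0.2,"x": 0,"y": 0,"z": 0,"roll": 0},
    {"claw": -0.2,"x": 0,"y": 0,"z": 0,"roll": 0},
    {"claw": -0.2,"x": 0,"y": 0,"z": -10,"roll": 0},
    {"claw": -0.2,"x": 0,"y": 0,"z": -40,"roll": 0},
    {"claw": -0.2,"x": 0,"y": 0,"z": -70,"roll": 0},
  ],
)

```text
time_s: 22.4
ee_pos: [0.5522, -0.3145, 0.1777]
ee_rot: [-3.141, -0.0, 0.818]
ft_force: [1.0, -0.9, -0.5]
finger_gap: 0.599
grip_force: 0.0
```

```bash
python3 - <<'E'
from h import *
im,d=grab('scene','s5'); cv2.imwrite('pics/s5c.png',cv2.resize(im[190:310,270:430],None,fx=4,fy=4))
W=world('scene',d)*1000; hsv=cv2.cvtColor(im,cv2.COLOR_BGR2HSV).astype(int)
m=(hsv[...,0]>60)&(hsv[...,0]<95)&(hsv[...,1]>90); m[:220]=0;m[:,:300]=0;m[:,420:]=0
m&=(W[...,2]>38)&(W[...,2]<65)&(W[...,0]>420)
q=W[m]; print(len(q),np.round(np.percentile(q,[2,25,50,75,98],axis=0)))
t=q[q[:,2]>54]; print(len(t),np.round(cv2.minEnclosingCircle(t[:,:2].astype(np.float32))[0]) if len(t) else '')
print(np.round(now(),1))
E
```

```text
40 [[ 460. -321.   42.]
 [ 468. -317.   54.]
 [ 475. -304.   56.]
 [ 486. -291.   57.]
 [ 494. -287.   58.]]
29 [ 478. -304.]
[ 553.8 -315.6  182.1   46.9]
```

View pics/s5c.png

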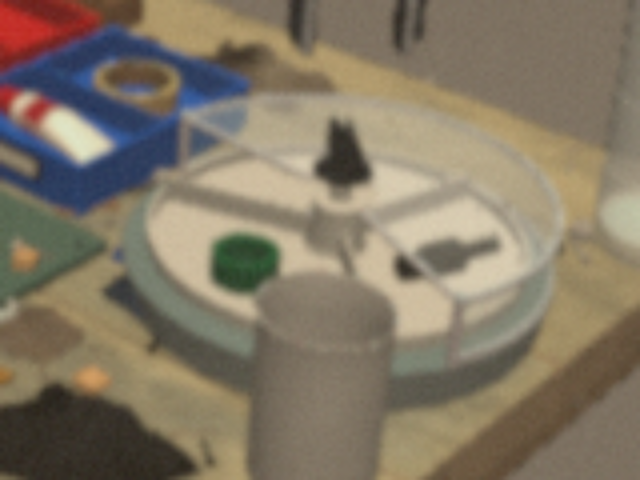

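Cup is at crop (245,262), open in front, at about (478,-304); the puller is under the hood at (450,255).

```bash
python3 - <<'E'
from h import *
plan(now(),[(478,-304,150,165)])
E
```

```text
(478, -304, 150, 165) -> x -43 y -63 z 32 roll -118
```

Call:
jog_arm(
  series=[
    {"claw": -0.65,"x": -4,"y": -6,"z": 0,"roll": -10},
    {"claw": -0.65,"x": -8,"y": -12,"z": 0,"roll": -20},
    {"claw": -0.65,"x": -12,"y": -18,"z": 0,"roll": -30},
    {"claw": -0.65,"x": -16,"y": -24,"z": 0,"roll": -40},
    {"claw": -0.65,"x": -20,"y": -30,"z": 5,"roll": -50},
    {"claw": -0.65,"x": -24,"y": -36,"z": 10,"roll": -60},
    {"claw": -0.65,"x": -28,"y": -42,"z": 15,"roll": -70},
    {"claw": -0.65,"x": -33,"y": -49,"z": 20,"roll": -80},
    {"claw": -0.65,"x": -38,"y": -56,"z": 25,"roll": -90},
    {"claw": -0.65,"x": -43,"y": -63,"z": 32,"roll": -100},
  ],
)

```text
time_s: 23.7
ee_pos: [0.4769, -0.303, 0.1448]
ee_rot: [3.141, 0.001, 2.569]
ft_force: [0.3, -0.0, -0.7]
finger_gap: 0.824
grip_force: 0.0
```

Call:
jog_arm(
  series=[
    {"claw": -0.65,"x": 0,"y": 0,"z": 0,"roll": -9},
    {"claw": -0.65,"x": 0,"y": 0,"z": 0,"roll": -18},
    {"claw": -0.65,"x": 0,"y": 0,"z": 0,"roll": -18},
  ],
)

```text
time_s: 24.08
ee_pos: [0.4771, -0.303, 0.1448]
ee_rot: [-3.142, 0.0, 2.877]
ft_force: [0.6, -0.2, -0.0]
finger_gap: 0.825
grip_force: 0.0
```

```bash
python3 - <<'E'
from h import *
print(np.round(now(),1)); plan(now(),[(478,-304,48,165)])
E
```

```text
[ 477.1 -303.   144.8  164.8]
(478, -304, 48, 165) -> x -1 y -1 z 97 roll -0
```

Call:
jog_arm(
  series=[
    {"claw": -0.65,"x": -1,"y": -1,"z": 35,"roll": 0},
    {"claw": -0.65,"x": -1,"y": -1,"z": 65,"roll": 0},
    {"claw": -0.65,"x": -1,"y": -1,"z": 88,"roll": 0},
    {"claw": -0.65,"x": -1,"y": -1,"z": 97,"roll": 0},
    {"claw": -0.65,"x": -1,"y": -1,"z": 97,"roll": 0},
    {"claw": 1,"x": -1,"y": -1,"z": 97,"roll": 0},
    {"claw": 1,"x": -1,"y": -1,"z": 97,"roll": 0},
    {"claw": 1,"x": -1,"y": -1,"z": 97,"roll": 0},
    {"claw": 1,"x": -1,"y": -1,"z": 97,"roll": 0},
  ],
  newtons=40,
)

```text
time_s: 25.2
ee_pos: [0.4782, -0.3047, 0.0487]
ee_rot: [-3.141, 0.002, 2.877]
ft_force: [-1.2, 0.2, 5.2]
finger_gap: 0.472
grip_force: 40.0
```

Call:
jog_arm(
  series=[
    {"claw": 1,"x": 0,"y": 0,"z": -15,"roll": 0},
    {"claw": 1,"x": 0,"y": 0,"z": -50,"roll": 0},
    {"claw": 1,"x": 0,"y": 0,"z": -95,"roll": 0},
    {"claw": 1,"x": 0,"y": 0,"z": -95,"roll": 0},
  ],
)

```text
time_s: 25.7
ee_pos: [0.4796, -0.3059, 0.1469]
ee_rot: [-3.139, 0.007, 2.877]
ft_force: [0.3, 0.7, 0.4]
finger_gap: 0.47
grip_force: 40.7
```

```bash
python3 - <<'E'
from h import *
print(np.round(now(),1)); plan(now(),[(650,71.6,130,177.1),(650,71.6,33,177.1)])
E
```

```text
[ 479.6 -305.9  146.9  164.8]
(650, 71.6, 130, 177.1) -> x -66 y 409 z 17 roll -12
(650, 71.6, 33, 177.1) -> x -66 y 409 z 114 roll -12
```

Call:
jog_arm(
  series=[
    {"claw": 1,"x": -8,"y": 50,"z": 0,"roll": -2},
    {"claw": 1,"x": -16,"y": 100,"z": 0,"roll": -4},
    {"claw": 1,"x": -24,"y": 150,"z": 0,"roll": -6},
    {"claw": 1,"x": -32,"y": 200,"z": 0,"roll": -8},
    {"claw": 1,"x": -40,"y": 250,"z": 0,"roll": -10},
    {"claw": 1,"x": -48,"y": 300,"z": 0,"roll": -12},
    {"claw": 1,"x": -56,"y": 350,"z": 5,"roll": -12},
    {"claw": 1,"x": -66,"y": 409,"z": 17,"roll": -12},
    {"claw": 1,"x": -66,"y": 409,"z": 17,"roll": -12},
    {"claw": 1,"x": -66,"y": 409,"z": 40,"roll": -12},
  ],
)

```text
time_s: 26.95
ee_pos: [0.6491, 0.0737, 0.1033]
ee_rot: [-3.141, 0.002, 3.088]
ft_force: [0.1, -0.6, -1.1]
finger_gap: 0.477
grip_force: 40.8
```

```bash
python3 - <<'E'
from h import *
print(np.round(now(),1)); plan(now(),[(650,71.6,33,177.1)])
E
```

```text
[649.1  73.7 103.3 176.9]
(650, 71.6, 33, 177.1) -> x -1 y -2 z 70 roll -0
```

Call:
jog_arm(
  series=[
    {"claw": 1,"x": -1,"y": -2,"z": 30,"roll": 0},
    {"claw": 1,"x": -1,"y": -2,"z": 55,"roll": 0},
    {"claw": 1,"x": -1,"y": -2,"z": 66,"roll": 0},
    {"claw": 1,"x": -1,"y": -2,"z": 70,"roll": 0},
    {"claw": 1,"x": -1,"y": -2,"z": 70,"roll": 0},
    {"claw": -0.5,"x": -1,"y": -2,"z": 70,"roll": 0},
    {"claw": -0.5,"x": -1,"y": -2,"z": 70,"roll": 0},
    {"claw": -0.5,"x": -1,"y": -2,"z": 70,"roll": 0},
    {"claw": -0.5,"x": -1,"y": -2,"z": 55,"roll": 0},
    {"claw": -0.5,"x": -1,"y": -2,"z": 20,"roll": 0},
  ],
)

```text
time_s: 28.2
ee_pos: [0.6479, 0.0713, 0.0824]
ee_rot: [-3.141, -0.003, 3.087]
ft_force: [1.5, 0.8, 0.3]
finger_gap: 0.751
grip_force: 0.0
```

Call:
jog_arm(
  series=[
    {"claw": -0.5,"x": 0,"y": 0,"z": -50,"roll": 0},
    {"claw": -0.5,"x": 0,"y": 0,"z": -110,"roll": 0},
    {"claw": -0.5,"x": 60,"y": 0,"z": -140,"roll": 0},
    {"claw": -0.5,"x": 120,"y": 0,"z": -140,"roll": 0},
    {"claw": -0.5,"x": 180,"y": 0,"z": -140,"roll": 0},
    {"claw": -0.5,"x": 240,"y": 0,"z": -140,"roll": 0},
    {"claw": -0.5,"x": 240,"y": 0,"z": -140,"roll": 0},
  ],
)

```text
time_s: 29.08
ee_pos: [0.405, 0.0847, 0.2231]
ee_rot: [-3.142, -0.001, 3.088]
ft_force: [1.1, -0.5, -0.3]
finger_gap: 0.75
grip_force: 0.0
```

```bash
python3 - <<'E'
from h import *
im,d=grab('scene','s6'); cv2.imwrite('pics/s6c.png',cv2.resize(im[130:310,190:430],None,fx=3,fy=3)); print(now())
E
```

```text
[np.float64(408.27667986673885), np.float64(84.59007881556248), np.float64(223.65611234542845), np.float64(176.88550332904543)]
```

View pics/s6c.png

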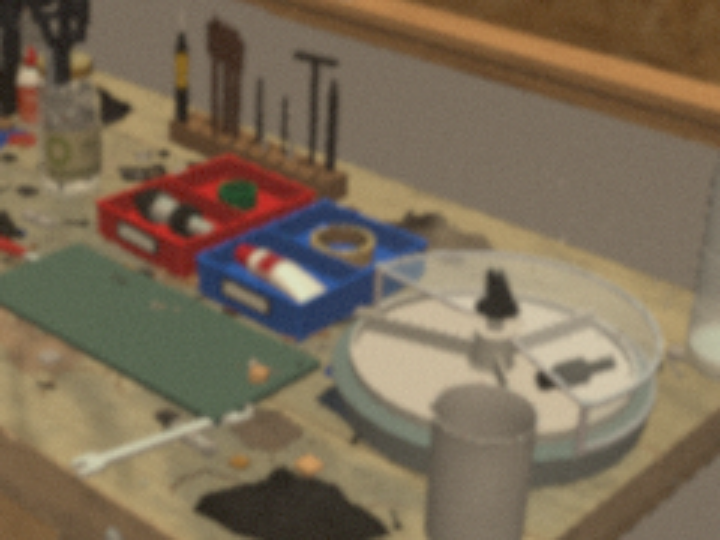

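All four parts lie flat in their compartments: cup (238,193), cartridge (170,212), tape (343,243), grease (280,273). The puller is still in the carousel and the jar is standing. Handing in.

```bash
python3 -c "
from bench import job; print(job.job_done())"
```

```text
the job is handed in; nothing more can be done
None
```

Both kits are made up and handed in at about 29 s: cartridge and end cup in the red tray, tape and grease in the blue tray, the puller still in the carousel and the jar standing.

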